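# Line up the wall adapters by size in the hallway charging rack

## Robot

A 6-joint arm with a two-finger parallel gripper is mounted at the origin on the work surface. World frame = base frame: x ahead of the robot, y to its left, z up, the work surface at z = 0. Lengths are in m, angles in degrees, forces in N, time in s.
With the tool pointing down it reaches from about 0.375 to 0.75 m from the base axis. Payload 9 kg.
Tool frame: the origin (TCP) lies where the fingers leave the gripper's body, on its centre line; the fingertips stand 73 mm ahead of it and the grasp point (between the pads) lies 54 mm ahead of it (robot.tip_reach is the distance from the TCP to the fingertips, in m); z points along the fingers, y is the direction in which the jaws open and shut (so a half turn about z gives the same grasp; the last joint's range is limited). The gripper opens to 85 mm and grips with 20 to 120 N. Pads are 22 mm wide; open, the fingers measure 114 mm over their backs; the gripper's body (76 mm by 85 mm) begins 54 mm behind the grasp point. The pads swing forward as they close: fully open they stand 13 mm farther back than shut.
Start: joints at [-84.322, 5.964, 5.575, 89.605, 0, 77.527], TCP at [0.187, -0.57, 0.304] pointing down, gripper open.
Joint ranges: [-171.21, 171.21], [-48.23, 106.86], [-62.78, 66.21], [-105.2, 120.99], [-86.42, 89.51], [-180, 180]. Speed limits (degrees/s): [127.2, 127.2, 147.25, 180, 180, 180].

## Interface

Orientations are given as [roll, pitch, yaw] about the fixed x, y, z axes, in that order (R = Rz(yaw) Ry(pitch) Rx(roll)).
In Python, from plant import robot gives the robot as it stands. Calls block until the motion is done:
- robot.move_pose(position, orientation): joint-space move of the TCP to a pose.
- robot.line_to(position, vel=0.15, rotation=None, guard=None): straight line of the TCP; rotation=None keeps the orientation; vel is the mean speed in m/s. With guard (N) it stops when the force on the tool has changed by that much, and returns True; else False.
- robot.goto_joints(angles): joint-space move.
- robot.set_gripper(opening): finger opening in m; the grip force is fixed at half the most; returns when the fingers have stopped.
- robot.pause(seconds).
- robot.ik(position, orientation): joint angles nearest the present ones, or None.
- robot.observe(): the state.
- robot.grab_frame(name): name is "scene" or "top"; returns the picture (480x640x3 uint8, blue, green, red); there is no depth.
- robot.get_calibration(name): a dict with "vertical_fov" (degrees; the focal length in pixels is half the picture's height over the tangent of half this angle, whatever the lens; pixels are square), "cx", "cy" (the principal point, pixels), "k1" (the pictures are not rectified: a ray, as slopes to the right and down, at radius r is drawn at 1 + k1 r^2 times it, then the intrinsics apply), "rvec" (rotation vector, rad) and "tvec" (3), from world to camera coordinates, as OpenCV has them. Camera axes: x right, y down, z forward; pixel columns grow to the right and rows downward; lengths in m; the calibration is good to about 2 mm. A picture is of the moment at which its call begins. get_calibration takes no time and is no camera call.
A pose or a line that the arm cannot do raises robot.IKError and nothing moves.
- robot.job_done(): hands the job in, once; it reports no verdict.
The state is a dict: "time": time; "q": joint angles; "qvel": joint speeds; "joint_torque": joint torques, N m; "tool_pos": TCP position; "tcp_rot": TCP orientation; "ft_force": force on the tool from outside, world axes, zero at the start; "torque": the same for the moment, N m; "gripper_width": finger opening in m.
Only numpy, scipy, OpenCV 4.12 (cv2) and the standard library are available. Lean on these libraries where they do the work, as an engineer would, in place of code of your own. Each camera call takes 0.05 s, during which the arm holds its last target.

## Task

First lift the metal retaining bar straight up and level out of its two U brackets above the charging rack and lay it, centred and lengthwise, on the two cork-topped blocks of the bar rest. Then stand the three black wall adapters on the rack's felt pads in order of size, each centred on its own pad with prongs up, the smallest on the pad at the end towards the turquoise bowl and the largest at the far end from it. Leave the bowl where it is, and let go of everything.

Things in the scene. Friction and masses are not known exactly. Their poses are not given: they have to be found in the camera images.
- rack: Fixed charging rack: a medium-brown wooden board 70 (own x) by 350 (own y) by 5 mm lying on the shelf, with a dark steel open-topped U bracket at each end (own y = +155 and -155 mm, 14 mm thick along y, 34 mm deep along x). The U's floor is 50 mm above the shelf, its two walls reach 75 mm, the gap between them is 20 mm. Origin: centre of the board's underside; y runs along the row of pads, to the robot's left, z up.
- pad_left: Fixed grey felt pad, 62 x 62 x 3 mm, on the rack's board: the pad at the robot's left end, 94 mm from the middle one (robot's left is the rack's +y). The three pads look the same and are known by position. Origin: centre of its underside, 5 mm above the shelf, so its top is 8 mm above the shelf; axes as the rack's.
- pad_mid: Fixed grey felt pad, 62 x 62 x 3 mm, on the rack's board: the middle pad, at the centre of the rack (robot's left is the rack's +y). The three pads look the same and are known by position. Origin: centre of its underside, 5 mm above the shelf, so its top is 8 mm above the shelf; axes as the rack's.
- pad_right: Fixed grey felt pad, 62 x 62 x 3 mm, on the rack's board: the pad at the robot's right end, 94 mm from the middle one (robot's left is the rack's +y). The three pads look the same and are known by position. Origin: centre of its underside, 5 mm above the shelf, so its top is 8 mm above the shelf; axes as the rack's.
- bar: Loose plain aluminium retaining bar, 14 (own x) by 350 (own y, its length) by 18 mm high, about 200 g, evenly weighted. At the start it lies in the rack's two U brackets over the pads, underside 50 mm and top 68 mm above the shelf; it can only leave upwards. Origin: centre of its underside; z up.
- rest: Fixed bar rest at one side of the shelf (left or right of the robot, opposite the bowl): a wooden plate 280 (own x) by 60 (own y) by 4 mm with two blocks, 50 mm long in x and 60 mm wide, centred at own x = +110 and -110 mm, whose flat cork tops are 26 mm above the shelf. Between the blocks is a 170 mm gap for the fingers. The bar lies along own x. Origin: centre of the plate's underside; z up.
- bowl: Loose turquoise ceramic ring bowl, 96 mm across the rim, 42 mm high, at one side of the shelf (left or right); it only shows which end of the rack is for the smallest adapter. Origin: centre of its underside.
- adapter_small: The smallest of three black wall adapters: a rounded block 32 (own x) by 30 (own y) by 34 mm high (all adapters share this shape in different sizes), standing on its back with a pale grey face on top and two steel prongs sticking 16 mm further up. About 50 g. Origin: centre of its underside; z up.
- adapter_medium: The middle-sized of three black wall adapters: a rounded block 42 (own x) by 38 (own y) by 45 mm high (all adapters share this shape in different sizes), standing on its back with a pale grey face on top and two steel prongs sticking 16 mm further up. About 90 g. Origin: centre of its underside; z up.
- adapter_large: The largest of three black wall adapters: a rounded block 53 (own x) by 47 (own y) by 57 mm high (all adapters share this shape in different sizes), standing on its back with a pale grey face on top and two steel prongs sticking 16 mm further up. About 160 g. Origin: centre of its underside; z up.
Not all that is in view belongs to the job. What is shaped like the bowl but pink is not meant.

How it is judged:
By the outcome, as a careful person would: the job done as asked, in the order asked, and still so for the second after the job is handed in, with the robot touching nothing.
It also fails if it takes over 128 s, if anything falls off the work surface, if the arm or the gripper's body presses on something with over 40 N, if the wrist force passes 120 N, or if a joint passes its speed limit or range.

## Working session

There is one attempt and no reset: what is moved stays moved. The work goes in short steps, each a Python script; the robot and the scene stay as the last script left them, time stands still between calls to the robot, and variables do not carry over. Pictures are saved under pics/ and viewed, and the job is handed in when it is done.

```bash
ls; mkdir -p pics; python3 - <<'E'
from plant import robot
import cv2
for n in ("scene","top"):
    cv2.imwrite(f"pics/{n}0.png",robot.grab_frame(n)); print(n,robot.get_calibration(n))
s=robot.observe();print(s)
E
```

```text
pics
scene {'vertical_fov': 50.486973305769425, 'cx': 322.2774542766983, 'cy': 239.41408170163146, 'k1': -0.005630619280325391, 'rvec': array([ 1.17115706,  2.58446775, -0.73781381]), 'tvec': array([ 0.31396308, -0.29430034,  1.18893879])}
top {'vertical_fov': 47.081163236930465, 'cx': 323.2765139674349, 'cy': 232.46167877477748, 'k1': 0.03171515557485159, 'rvec': array([ 2.13162062, -2.09469074,  0.19509892]), 'tvec': array([-0.00839469,  0.50735782,  0.95935403])}
{'time': 0.1, 'q': array([-8.43220961e+01,  5.99588378e+00,  5.53043338e+00,  8.96054858e+01,
       -1.61464954e-03,  7.75275590e+01]), 'qvel': array([-0.05239706, -0.14802456,  0.14978612,  0.06100802,  0.08814016,
       -0.09196389]), 'joint_torque': array([ 6.51939146e-03, -5.58205032e+01,  5.04721177e+01,  1.28743492e-02,
       -2.20333523e-04, -1.09177469e-05]), 'tool_pos': array([ 0.18689519, -0.56991132,  0.30318263]), 'tcp_rot': array([-1.79930389e+02, -1.37435392e-02,  1.81503376e+01]), 'ft_force': array([ 0.6092326 ,  0.04518642, -0.33898669]), 'torque': array([-0.02350814,  0.00221771, -0.00103319]), 'gripper_width': 0.08548413724999755}
```

View pics/top0.png

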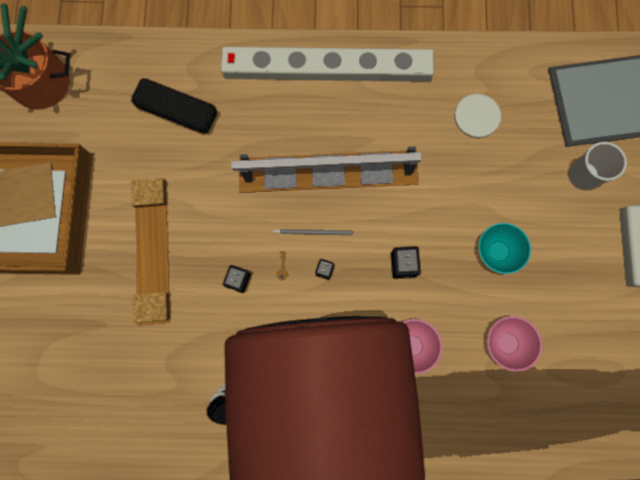

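View pics/scene0.png

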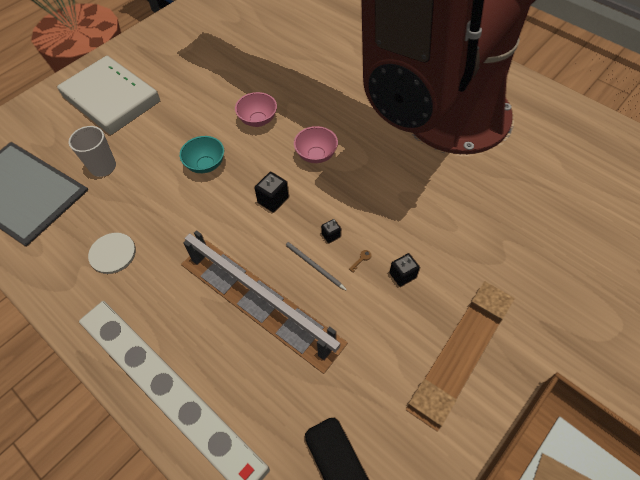

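Top view (up is +x, left is +y): bar from (233,165) to (420,157) above the rack. The rest is at about (150,250), bowl at (504,249) on the robot's right, and medium, small and large adapters at about (237,278), (325,269) and (405,262). So small goes to pad_right and large to pad_left. Next, masks and rays.

```bash
cat > h.py <<'E'
import numpy as np, cv2
from plant import robot
def cam(n):
    c=robot.get_calibration(n); f=240/np.tan(np.radians(c['vertical_fov']/2))
    return c,f,cv2.Rodrigues(np.array(c['rvec']))[0],np.array(c['tvec'])
def ray(n,uv):
    c,f,R,t=cam(n); d=(np.array(uv,float)-[c['cx'],c['cy']])/f
    s=d.copy()
    for _ in range(20): s=d/(1+c['k1']*(s@s))
    v=R.T@np.r_[s,1]; return -R.T@t, v/np.linalg.norm(v)
def plane(n,uv,z):
    o,v=ray(n,uv); return o+v*(z-o[2])/v[2]
def tri(a,b):
    (o1,v1),(o2,v2)=ray('scene',a),ray('top',b)
    M=np.c_[v1,-v2]; k=np.linalg.lstsq(M,o2-o1,rcond=None)[0]
    p,q=o1+k[0]*v1,o2+k[1]*v2; return (p+q)/2,np.linalg.norm(p-q)
def proj(n,P):
    c,f,R,t=cam(n); p=R@np.array(P,float)+t; s=p[:2]/p[2]; return s*(1+c['k1']*(s@s))*f+[c['cx'],c['cy']]
E
python3 - <<'E'
import cv2,numpy as np
from h import *
for n in('top','scene'): print(n, ray(n,(320,240)))
t=cv2.imread('pics/top0.png');s=cv2.imread('pics/scene0.png')
cv2.imwrite('pics/c1.png',cv2.resize(t[140:200,225:430],None,fx=3.9,fy=3.9,interpolation=cv2.INTER_CUBIC))
cv2.imwrite('pics/c2.png',cv2.resize(t[240:300,215:425],None,fx=3.8,fy=3.8,interpolation=cv2.INTER_CUBIC))
cv2.imwrite('pics/c3.png',cv2.resize(t[170:330,120:185],None,fx=3.7,fy=3.7,interpolation=cv2.INTER_CUBIC))
cv2.imwrite('pics/c4.png',cv2.resize(s[165:375,175:425],None,fx=2.8,fy=2.8,interpolation=cv2.INTER_CUBIC))
g=cv2.cvtColor(t,cv2.COLOR_BGR2HSV)
for x in [(163,260),(163,330),(160,400),(186,330),(278,237),(269,325),(262,405),(190,150),(305,150),(240,150),(240,200)]: print(x,t[x],g[x])
E
```

```text
top (array([ 0.3112008 , -0.01302851,  1.03962825]), array([ 0.1808936 ,  0.01910147, -0.98331716]))
scene (array([0.85224847, 0.352213  , 0.86508931]), array([-0.37873004, -0.35833728, -0.85332171]))
(163, 260) [156 163 169] [ 16  20 169]
(163, 330) [145 152 158] [ 16  21 158]
(160, 400) [149 155 157] [ 23  13 157]
(186, 330) [ 62  96 134] [ 14 137 134]
(278, 237) [106 114 116] [ 24  22 116]
(269, 325) [110 117 118] [ 26  17 118]
(262, 405) [106 112 113] [ 26  16 113]
(190, 150) [ 55 104 138] [ 18 153 138]
(305, 150) [ 67 120 158] [ 17 147 158]
(240, 150) [ 39  89 134] [ 16 181 134]
(240, 200) [ 87 136 172] [ 17 126 172]
```

```bash
python3 -c "
import cv2,numpy as np
a=[cv2.imread(f'pics/c{i}.png') for i in (1,2)]
print([x.shape for x in a]);w=max(x.shape[1] for x in a)
cv2.imwrite('pics/c12.png',np.vstack([cv2.copyMakeBorder(x,0,0,0,w-x.shape[1],0) for x in a]))"
```

```text
[(234, 800, 3), (228, 798, 3)]
```

View pics/c12.png

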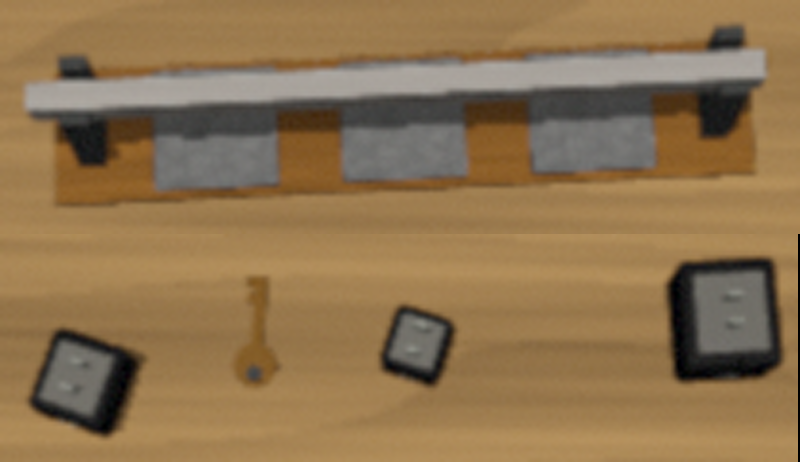

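View pics/c3.png

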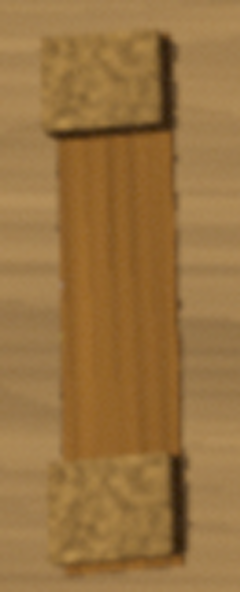

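View pics/c4.png

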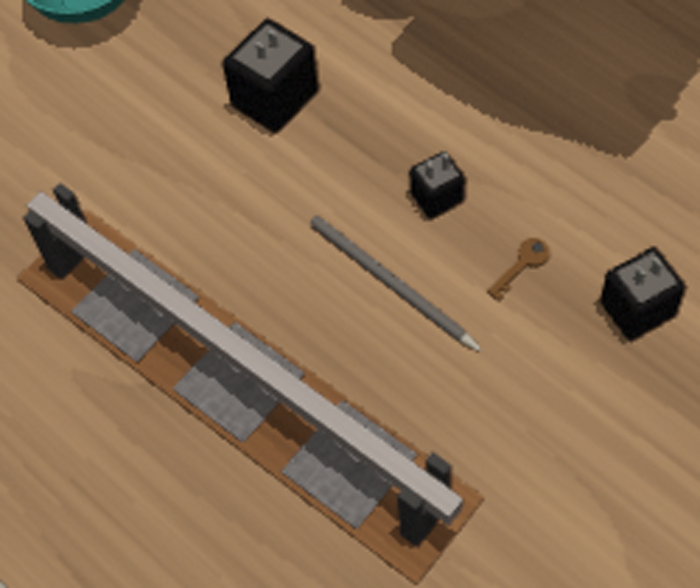

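Crops: the bar's top face, three adapter faces with prongs, cork blocks and pads are all clearly separable. The key and pencil lie between the adapters, clear of the grasps. Next I measure.

```bash
cat >> h.py <<'E'
def blob(img,roi,f):
    x0,x1,y0,y1=roi; hsv=cv2.cvtColor(img,cv2.COLOR_BGR2HSV)
    m=np.zeros(img.shape[:2],np.uint8); m[y0:y1,x0:x1]=(f(hsv)*255).astype(np.uint8)[y0:y1,x0:x1]
    m=cv2.morphologyEx(m,cv2.MORPH_CLOSE,np.ones((5,5)))
    c=max(cv2.findContours(m,0,2)[0],key=cv2.contourArea); return c[:,0,:]
def rect(P): # world xy points -> centre,size(long,short),angle of long axis deg
    (c,s,a)=cv2.minAreaRect((np.array(P)[:,:2]*1000).astype(np.float32))
    if s[0]<s[1]: s=(s[1],s[0]); a+=90
    return np.round(c,1),np.round(s,1),round((a+90)%180-90,1)
def meas(n,img,roi,z,f):
    return rect([plane(n,p,z) for p in blob(img,roi,f)])
gray=lambda h:(h[...,1]<50)&(h[...,2]>75)
E
python3 - <<'E'
from h import *
t=cv2.imread('pics/top0.png');s=cv2.imread('pics/scene0.png')
for n,h,rt,rs in (('small',.034,(312,338,255,283),(315,347,212,247)),('medium',.045,(220,255,262,296),(386,424,248,290)),('large',.057,(386,424,242,282),(250,293,168,215))):
    print(n,meas('top',t,rt,h,gray),meas('scene',s,rs,h,gray))
    dark=lambda H:(H[...,2]<75)&(H[...,1]<140)
    # prongs excluded; body outline
bar=lambda H:(H[...,1]<40)&(H[...,2]>135)
print('bar',meas('top',t,(225,430,145,180),.068,bar),meas('scene',s,(178,345,230,352),.068,lambda H:(H[...,1]<40)&(H[...,2]>135)))
# hand corners via crops: top crop1 offset(225,140)/3.9 ; scene crop4 offset (175,165)/2.8
def T(x,y):return (225+x/3.9-.37,140+y/3.9-.37)
def S(x,y):return (175+x/2.8-.32,165+y/2.8-.32)
print('bar corners',[np.round(plane('top',T(*p),.068)*1000,1)[:2] for p in((25,85),(764,50),(765,78),(27,114))])
print('bar corners scene',[np.round(plane('scene',S(*p),.068)*1000,1)[:2] for p in((42,194),(27,206),(463,497),(450,515))])
print('board near corners top',[np.round(plane('top',T(*p),.005)*1000,1)[:2] for p in((56,205),(755,175))])
print('board corners scene',[np.round(plane('scene',S(*p),.005)*1000,1)[:2] for p in((18,277),(416,582),(482,497))])
print('pads top near corners',[np.round(plane('top',T(*p),.008)*1000,1)[:2] for p in((154,189),(279,186),(343,181),(466,177),(532,173),(655,167))])
def R(x,y):return (120+x/3.7-.37,170+y/3.7-.37)
print('cork',[np.round(plane('top',R(*p),.026)*1000,1)[:2] for p in((43,37),(161,31),(163,122),(45,131),(48,462),(167,455),(171,549),(52,561))])
print('bowl',[np.round(plane('top',(504,249),.042)*1000)])
E
```

```text
small (array([444.5,  -2.3]), array([23.4, 21.5]), -17.4) (array([444.5,  -3.2]), array([23.4, 21. ]), -18.4)
medium (array([422.6, 159.9]), array([29.7, 27.2]), -18.0) (array([423.5, 159.5]), array([29.3, 26.4]), -18.1)
large (array([ 458.1, -151.5]), array([36.3, 33.8]), 1.0) (array([ 458.9, -151.7]), array([37.1, 32.5]), 4.3)
bar (array([640.4,  -2.4]), array([347.4,  14.4]), -86.4) (array([641.7,  -0.9]), array([348.3,  13.4]), -86.4)
bar corners [array([634.7, 172.9]), array([ 657.3, -176.4]), array([ 643.4, -176.7]), array([620.4, 171.3])]
bar corners scene [array([ 647.4, -174.1]), array([ 660.1, -174.5]), array([623.2, 172.1]), array([636.5, 173.5])]
board near corners top [array([593.4, 166.4]), array([ 614.3, -181.6])]
board corners scene [array([ 686.8, -176.5]), array([665.2, 171.5]), array([597.2, 166.9])]
pads top near corners [array([601.6, 117.5]), array([604.2,  55.3]), array([607.3,  23.5]), array([610.3, -37.7]), array([612.8, -70.5]), array([ 616.8, -131.6])]
cork [array([609. , 369.7]), array([613.3, 309.1]), array([564.9, 304.5]), array([559.1, 364.4]), array([390.4, 348.3]), array([394.8, 289.7]), array([348.8, 284.2]), array([342.1, 342. ])]
bowl [array([ 484., -329.,   42.])]
```

Both views agree within about 1.5 mm, and the sizes match (bar 348×14, pads about 62 mm, blocks 218 mm apart against 220). Rack centre is about (640,−5), yaw 3.6°. I'll cross-check the rest in the scene view and test IK.

```bash
python3 - <<'E'
from h import *
s=cv2.imread('pics/scene0.png')
cv2.imwrite('pics/c5.png',cv2.resize(s[275:430,400:520],None,fx=3.8,fy=3.8,interpolation=cv2.INTER_CUBIC))
D=lambda psi:[180,0,psi]
for n,p,psi in (('bar',(.641,-.0017,.115),93.6),('rest',(.4778,.3265,.09),185.5),('barhi',(.641,-.0017,.25),93.6),('resthi',(.4778,.3265,.25),185.5),('m',(.423,.1597,.08),72),('s',(.4445,-.0027,.075),72),('l',(.4585,-.1516,.085),92.5),('pr',(.6457,-.099,.09),93.6)):
    q=robot.ik(p,D(psi)); print(n,None if q is None else np.round(q,0))
E
```

```text
bar [-12.  16.  -3.  71.   0.  75.]
rest [ 21.   7. -16.  67.   0.  16.]
barhi [-12.  13.   8.  85.   0.  75.]
resthi [21.  2. -4. 84.  0. 16.]
m [  4. -16. -39.  67.   0. 112.]
s [-17. -17. -40.  67.   0.  91.]
l [-34. -10. -33.  67.   0.  54.]
pr [-20.  19.  -2.  69.   0.  66.]
```

View pics/c5.png

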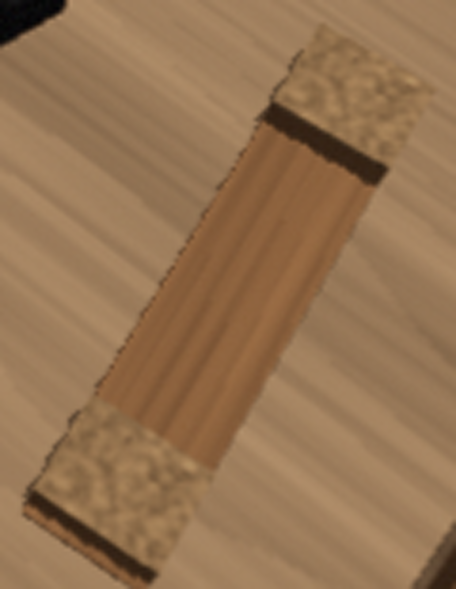

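Scene crop of the rest: cork corners at (320,27), (434,92), (385,168), (272,102) and (90,400), (213,470), (155,573), (35,492). I'll check these, then lift the bar.

```bash
python3 - <<'E'
from h import *
P=[plane('scene',(400+x/3.8-.37,275+y/3.8-.37),.026)*1000 for x,y in((320,27),(434,92),(385,168),(272,102),(90,400),(213,470),(155,573),(35,492))]
P=np.array(P)[:,:2]; a,b=P[:4].mean(0),P[4:].mean(0); print(P.mean(0),a,b,np.linalg.norm(b-a),np.degrees(np.arctan2(*(b-a)[::-1])))
D=lambda psi:[180,0,psi]
robot.move_pose((.641,-.0017,.20),D(93.6))
print(np.round(robot.observe()['ft_force'],1))
print(robot.line_to((.641,-.0017,.115),vel=.1,guard=15))
o=robot.observe();print(o['time'],o['tool_pos'],o['tcp_rot'])
robot.set_gripper(.04)
cv2.imwrite('pics/scene1.png',robot.grab_frame('scene')[165:375,175:425].repeat(3,0).repeat(3,1))
print(robot.observe()['time'])
E
```

```text
[480.64116489 328.195997  ] [371.46844226 317.06243979] [589.81388752 339.3295542 ] 219.47792109823365 5.822957259961764
[ 0.4 -0.3 -0.3]
False
3.7 [ 0.64146038 -0.00180537  0.11583917] [1.79934580e+02 1.86627476e-02 9.36019173e+01]
4.2583
```

View pics/scene1.png

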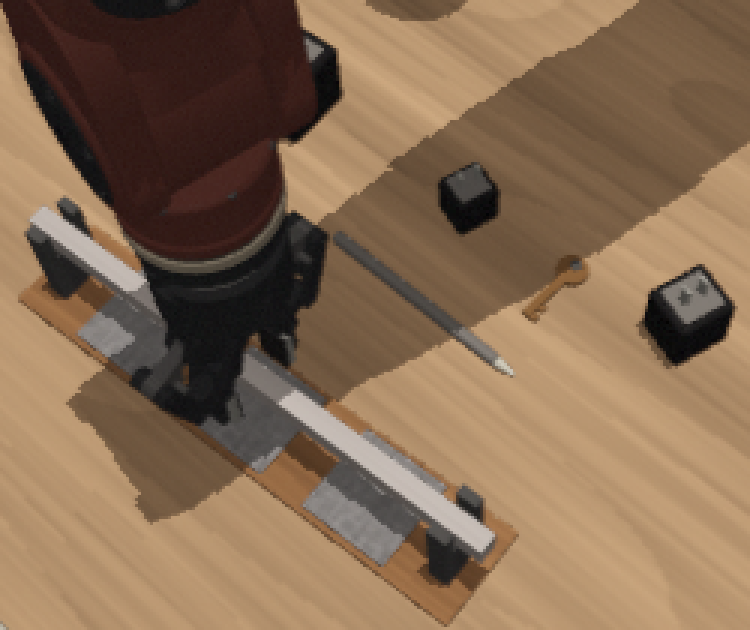

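The open fingers straddle the bar at its middle, nothing else touched. Grip and lift straight up.

```bash
python3 - <<'E'
from h import *
robot.set_gripper(0); o=robot.observe(); print(o['gripper_width'],np.round(o['ft_force'],1))
robot.line_to((.6415,-.0018,.155),vel=.04)
o=robot.observe(); print(np.round(o['ft_force'],1),o['gripper_width'])
robot.line_to((.6415,-.0018,.24),vel=.12)
o=robot.observe();print(o['time'],np.round(o['ft_force'],1),np.round(o['torque'],2),o['tool_pos'],o['gripper_width'])
robot.pause(.2)
for n in('scene','top'): cv2.imwrite(f'pics/{n}2.png',robot.grab_frame(n))
E
```

```text
0.012997944927844935 [ 0.8 -0.3  0.9]
[-0.3  0.3 -2.8] 0.013065410922323422
6.6167 [-0.2 -0.2 -2.8] [-0.01  0.03  0.02] [ 0.64118519 -0.00173411  0.23898537] 0.012775620085187804
```

View pics/scene2.png

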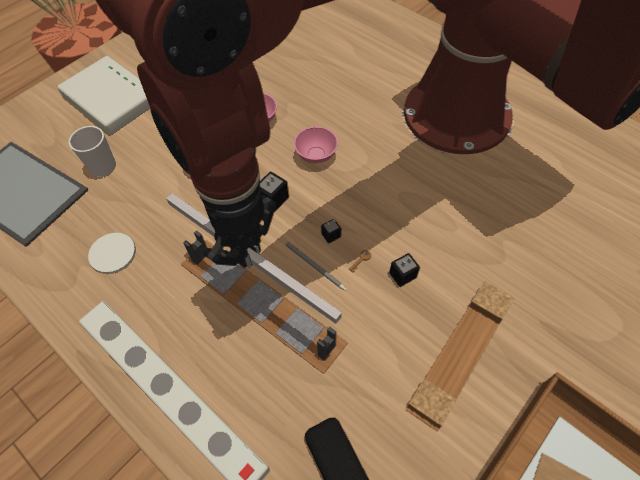

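View pics/top2.png

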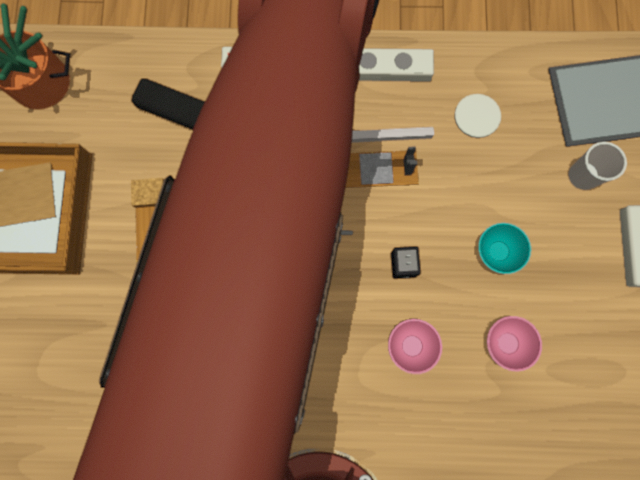

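The bar is held above the rack, 2.8 N of load and clear of the brackets. Its ends in the scene view are near (168,197) and (340,317). I'll check level from the ends, then carry it.

```bash
python3 - <<'E'
from h import *
s=cv2.imread('pics/scene2.png');
a=s[185:220,155:205];b=s[295:330,310:360]
cv2.imwrite('pics/c6.png',np.hstack([cv2.resize(k,None,fx=7,fy=7,interpolation=cv2.INTER_CUBIC) for k in(a,b)]))
# predicted top corners
c,y=np.array([.6412,-.0017]),np.radians(3.6)
for e in(-1,1):
  for w in (-1,1):
    xy=c+w*.007*np.array([np.cos(y),np.sin(y)])+e*.175*np.array([-np.sin(y),np.cos(y)])
    p=proj('scene',[*xy,.1915]); o=(155,185) if e<0 else (310,295)
    print(e,w,np.round(p,1),np.round((p-o+.45)*7+[0 if e<0 else 350,0]))
E
```

```text
-1 -1 [171.9 192.6] [122.  56.]
-1 1 [165.7 198. ] [78. 94.]
1 -1 [341.5 312.1] [574. 123.]
1 1 [335.6 319.4] [532. 174.]
```

View pics/c6.png

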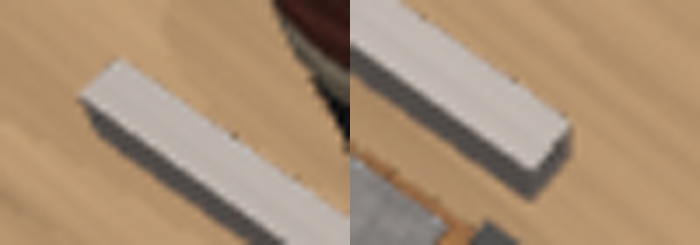

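Ends match the level, centred prediction to half a pixel. Carry it to the rest.

```bash
python3 - <<'E'
from h import *
robot.move_pose((.4792,.3273,.24),[180,0,-174.4])
robot.line_to((.4792,.3273,.105),vel=.12)
o=robot.observe(); print(o['time'],o['tool_pos'],o['tcp_rot'],np.round(o['ft_force'],1))
g=robot.line_to((.4792,.3273,.089),vel=.02,guard=6)
robot.pause(.1)
o=robot.observe(); print(g,o['time'],o['tool_pos'],np.round(o['ft_force'],1))
robot.set_gripper(.04)
robot.line_to((.4792,.3273,.20),vel=.15)
robot.move_pose((.46,-.152,.20),[180,0,92.5])
for n in('scene','top'): cv2.imwrite(f'pics/{n}3.png',robot.grab_frame(n))
print(robot.observe()['time'])
E
```

```text
9.5667 [0.47979096 0.32751939 0.10599086] [ 1.79974486e+02  8.54654732e-02 -1.74402858e+02] [ 0.6  0.5 -2.8]
True 10.325 [0.47902286 0.32724623 0.09113571] [-0.9  0.   5.9]
13.4333
```

View pics/scene3.png

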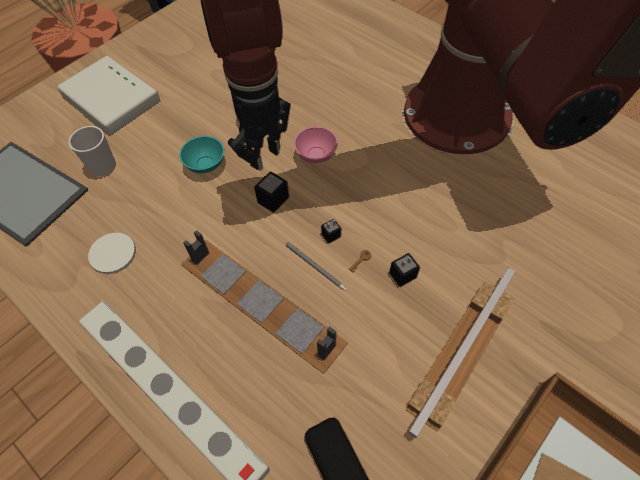

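View pics/top3.png

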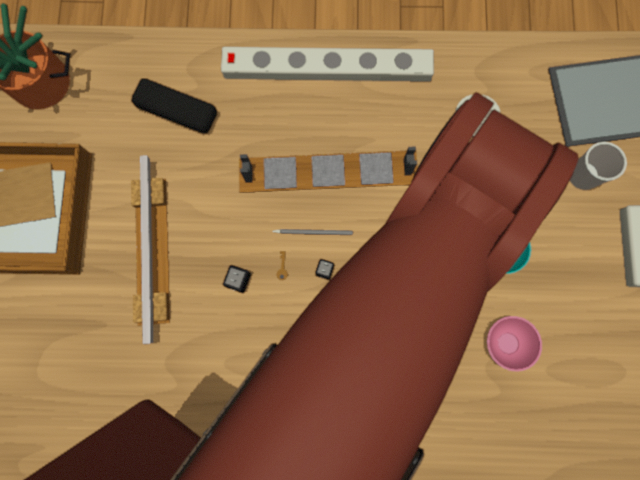

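The bar rests on both cork blocks (top view x≈145, rows 156–342). All three pads are now uncovered, so I measure them in both views, plus the bar against the rest.

```bash
python3 - <<'E'
from h import *
t=cv2.imread('pics/top3.png');s=cv2.imread('pics/scene3.png')
pg=lambda H:(H[...,1]<70)&(H[...,2]>75)
for r in((262,299,153,192),(310,347,151,190),(358,396,148,188)): print('top',meas('top',t,r,.008,pg))
for r in((277,322,305,355),(236,285,276,325),(200,248,248,298)): print('scene',meas('scene',s,r,.008,pg))
bar=lambda H:(H[...,1]<45)&(H[...,2]>125)
print(meas('top',t,(135,155,145,350),.044,bar),meas('scene',s,(405,520,262,440),.044,bar))
E
```

```text
top (array([633.9,  88.4]), array([61.4, 61.1]), 3.2)
top (array([639.7,  -5.4]), array([61.5, 61.3]), -86.3)
top (array([645.7, -99.2]), array([61.7, 61.2]), -86.4)
scene (array([636. ,  94.1]), array([71.7, 61.7]), -86.4)
scene (array([642.3,  -4.6]), array([61.9, 61.8]), -86.3)
scene (array([648.3, -98.1]), array([61.9, 61.4]), 3.8)
(array([477.3, 326.8]), array([349. ,  14.8]), 5.6) (array([480., 328.]), array([349.1,  14.2]), 5.6)
```

The bar is within 0.5 mm of the rest's centre in each view, and its angle of 5.6° matches. Averaged pads: right (647.0,−98.7), mid (641.0,−5.0), left (635.0,88.9). Large adapter goes first, to the left pad.

```bash
cat >> h.py <<'E'
PAD={'right':(.6470,-.0987),'mid':(.6410,-.0050),'left':(.6350,.0889)}
def st(m):
    o=robot.observe(); print(m,round(o['time'],2),np.round(o['tool_pos'],4),np.round(o['ft_force'],1),round(o['gripper_width'],4)); return o
def pick(xy,yaw,z,op):
    robot.set_gripper(op); robot.move_pose((*xy,.18),[180,0,yaw])
    print(robot.line_to((*xy,z),vel=.1,guard=10)); st('down')
    robot.set_gripper(0); st('grip')
    robot.line_to((*xy,.22),vel=.12); st('up')
def place(pad,z,op,yaw=93.6):
    xy=PAD[pad]
    robot.move_pose((*xy,.22),[180,0,yaw])
    robot.line_to((*xy,z+.008+.010),vel=.12); st('above')
    print(robot.line_to((*xy,z+.008-.004),vel=.02,guard=5)); robot.pause(.1); st('contact')
    robot.set_gripper(op); robot.line_to((*xy,.22),vel=.12)
E
python3 - <<'E'
from h import *
pick((.4585,-.1516),92.6,.087,.085)
place('left',.087,.075)
robot.move_pose((.423,.1597,.2),[180,0,72])
for n in('scene','top'): cv2.imwrite(f'pics/{n}4.png',robot.grab_frame(n))
st('')
E
```

```text
False
down 15.28 [ 0.4589 -0.1519  0.0877] [-0.1  0.5  0.2] 0.0849
grip 15.68 [ 0.459  -0.1519  0.0878] [ 0.  -0.2  4.7] 0.0526
up 16.94 [ 0.4582 -0.1514  0.2191] [ 0.1  1.4 -1.3] 0.0525
above 19.19 [0.6356 0.0888 0.1061] [-0.7 -0.5 -2. ] 0.0523
True
contact 19.8 [0.6352 0.0889 0.0958] [-0.   0.4  6.6] 0.0528
 22.34 [0.4242 0.1593 0.2004] [ 0.7  0.4 -1.3] 0.0752
```

View pics/scene4.png

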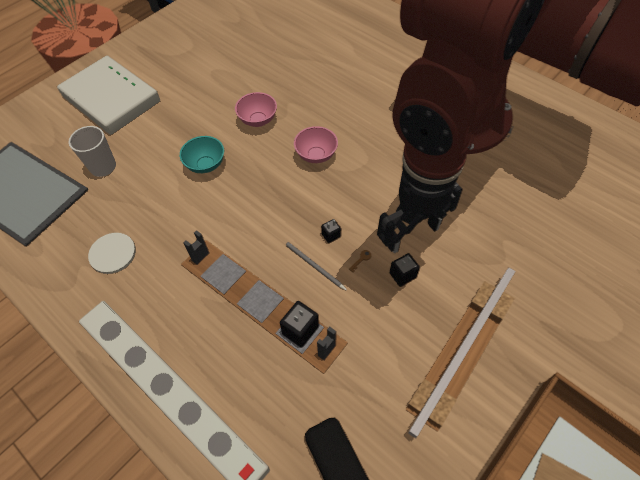

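View pics/top4.png

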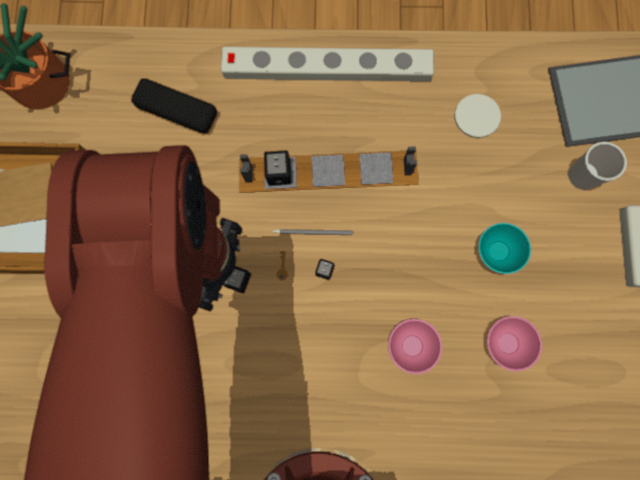

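The large adapter stands upright on the left pad, prongs up (top view (277,165)). Now the medium, then the small.

```bash
python3 - <<'E'
from h import *
pick((.423,.1597),72,.080,.075)
place('mid',.080,.065)
pick((.4445,-.0027),72,.075,.06)
place('right',.075,.055)
robot.move_pose((.35,-.35,.3),[180,0,60])
for n in('scene','top'): cv2.imwrite(f'pics/{n}5.png',robot.grab_frame(n))
st('')
E
```

```text
False
down 23.96 [0.4235 0.1597 0.0807] [-0.4  0.5  0.5] 0.0748
grip 24.36 [0.4235 0.1598 0.0807] [-0.3  0.4  5.9] 0.0412
up 25.68 [0.4227 0.1597 0.2192] [ 0.1 -0.4 -1.5] 0.0412
above 27.9 [ 0.6416 -0.0051  0.0991] [-0.1  0.  -0.3] 0.0413
True
contact 28.52 [ 0.6412 -0.005   0.0887] [-0.7 -0.9  5.2] 0.0415
False
down 32.38 [ 0.445  -0.0028  0.0757] [-0.   0.5  0.3] 0.06
grip 32.75 [ 0.445  -0.0028  0.0757] [-0.5  0.5  6.7] 0.0315
up 34.11 [ 0.4441 -0.0026  0.2191] [ 0.2  0.3 -0.9] 0.0309
above 36.22 [ 0.6476 -0.0989  0.0941] [ 0.7  0.4 -0.4] 0.0313
True
contact 36.83 [ 0.6472 -0.0988  0.0838] [ 0.  -0.5  4.8] 0.0313
 40.05 [ 0.3507 -0.3496  0.2997] [-0.5 -0.  -0.8] 0.0552
```

View pics/scene5.png

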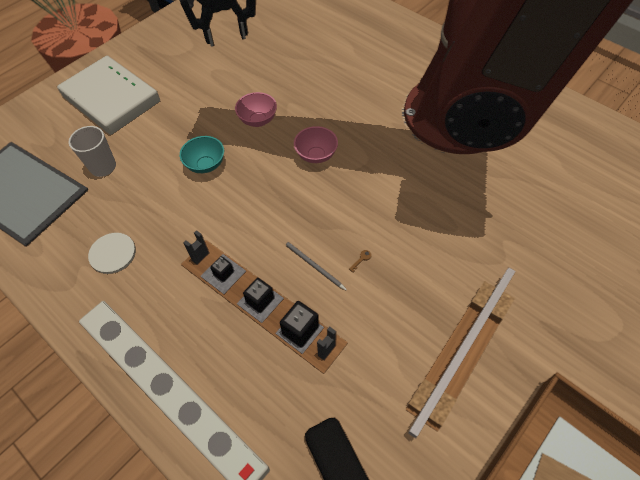

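View pics/top5.png

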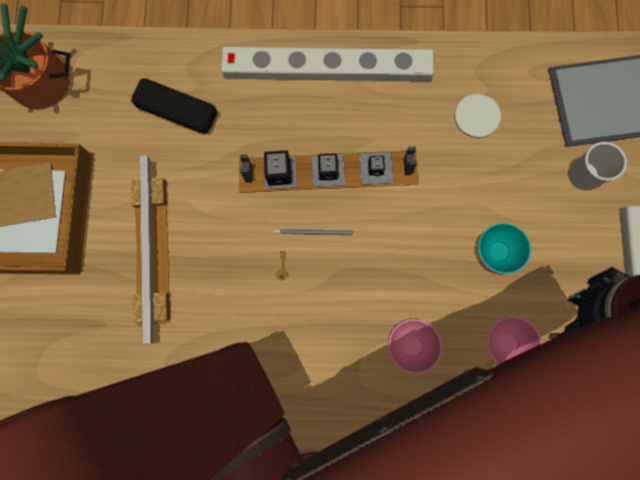

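All three stand on their pads, with the small one nearest the turquoise bowl, and the bar and bowl are unmoved. Now I measure the centring against the pads, view by view.

```bash
python3 - <<'E'
from h import *
t=cv2.imread('pics/top5.png');s=cv2.imread('pics/scene5.png')
f=lambda H:(H[...,1]<50)&(H[...,2]>85)
top={'small':(637+8.7,-99.2),}
for n,h,rt,rs,pt,ps in (('large',.065,(267,289,153,178),(284,319,303,331),(633.9,88.4),(636.5,89.2)),('medium',.053,(320,338,156,174),(247,273,279,301),(639.7,-5.4),(642.3,-4.6)),('small',.042,(369,384,156,170),(211,232,256,274),(645.7,-99.2),(648.3,-98.1))):
    a=meas('top',t,rt,h,f);b=meas('scene',s,rs,h,f)
    print(n,'top',a[0]-pt,a[1:],'scene',b[0]-ps,b[1:])
bar=lambda H:(H[...,1]<45)&(H[...,2]>125)
print(meas('top',t,(135,155,145,350),.044,bar))
E
```

```text
large top [0.  1.7] (array([36.4, 32.6]), 4.9) scene [-1.6  0.8] (array([36.6, 32.4]), 5.1)
medium top [-0.2  0.4] (array([27.4, 24.4]), 0.9) scene [-1.2 -0.6] (array([28.4, 25.8]), 2.8)
small top [0.8 0.7] (array([23.8, 18.9]), 0.1) scene [-3.7  0.9] (array([32.5, 23.7]), 3.7)
(array([477.3, 327. ]), array([348.8,  14.2]), 5.6)
```

All offsets are within about 2 mm. The only outlier is the small one's scene reading, whose mask took in some felt (32 mm instead of 23 mm). Handing in.

```bash
python3 -c "
from plant import robot
print(robot.observe()['time']); robot.job_done()"
```

```text
40.05
the job is handed in; nothing more can be done
```

The job is done and was handed in at 40 s of the 128 s allowed. I saw nothing knocked or moved that shouldn't have been.

- **Bar:** I gripped it at its middle and lifted it straight up. A camera check showed it level, with both ends within half a pixel of the predicted position. It now lies lengthwise on both cork blocks, within about 0.6 mm of the rest's centre in each view and at the measured 5.6° angle.
- **Adapters:** The large one is on the left pad, the medium on the middle pad and the small on the right pad nearest the turquoise bowl. All are upright with prongs up. In the top view they are 1.7, 0.4 and 1.1 mm off the pad centres. In the scene view the large and medium are 1.8 and 1.3 mm off.
- **Checks that disagreed:**
  - **Between views:** the two cameras differ by about 2.5 mm in x at the rack, so I aimed for the average.
  - **Small adapter:** its scene-view reading was 3.8 mm off. The outline had picked up some of the felt pad (32 mm instead of about 23), so I set that reading aside. Its centring therefore rests on the top view alone.
- **Bowl and arm:** The bowl looks unmoved. The gripper is open and clear of everything.

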